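# Screw the port plug into the sample chamber

### The job

Take the plug with the red bar knob from its wooden stand and screw it into the threaded port on top of the grey sample chamber until its flange lies fully home on the chamber. The thread is right-handed and coarse, so set the plug upright in the port, press lightly and turn it backward (anticlockwise) until you feel the thread start drop, then drive it forward (clockwise) without cross-threading or forcing it, and let go. Leave the mug, the meter and the carton alone.

Things in the scene. Friction and masses are not known exactly. Their poses are not given: they have to be found in the camera images.
- plug: Screw plug, 120 to 195 g, hanging upright in its stand. Origin: centre of the flange's underside, z up along the plug. Black flange 56 mm across, 0 to 6 mm above the origin; red bar knob above it. Below, a steel shank of 26 mm diameter down to 25 mm below the origin, then a taper to 17 mm diameter at 31 mm below.
- knob (a point): In the middle of the plug's red bar knob, 26 mm above the plug's origin. The bar is 46 mm long (along plug x), 14 mm wide (along plug y), and spans 6 to 40 mm above the origin. Grip it across the 14 mm.
- lugs (a point): On the plug's axis, 16 mm below its origin, level with the undersides of its four thread lugs. They stand 90 degrees apart, are 4 mm high, 5 mm wide and reach out to 18 mm radius. Their angle to the bar is not given.
- stand: Fixed wooden ring, 64 mm across, 45 mm high, hole 41 mm across, in which the plug hangs on its flange (plug origin 45 mm above the table). Origin: centre of its underside.
- chamber: Fixed grey sample chamber, 140 x 140 mm in plan, 90 mm high, flat top. Origin: centre of its underside, z up. The threaded brass insert in its port belongs to it.
- port (a point): Centre of the port, level with the chamber's flat top (90 mm above the table), z up. Opening 44 mm across; in it, sunk, a brass insert with a 28 mm bore and a four-start right-hand thread (a start every 90 degrees) at an angle that is not given. Home: the plug's origin is at this point. More than 60 N between plug and chamber counts as forcing; about 5 N of downward push is enough.
- rim (a point): On the port axis, 4 mm below the chamber top: the flat rim of the thread. With the lugs resting on it the plug's origin is 12 mm above the chamber top. At the anticlockwise side of each start a stop tooth stands 3 mm above the rim (15 mm if the lugs stand on the teeth). Turning forward before the drop, the lugs jam against the teeth; backward, they slide over the rim to the starts.
- start_floor (a point): On the port axis, 12 mm below the chamber top: the floor of the four starts, where the lugs land when they drop 8 mm (plug origin then 4 mm above the chamber top). Each start is 0.56 rad wide, a lug 0.32 rad. Once dropped, further backward turning stops solidly at the tooth, within 0.25 rad. A held plug drops only if pushed down.
- thread_end (a point): On the port axis, 16 mm below the chamber top: level of the lugs' undersides when home. From the drop, 0.7 to 1.0 rad of forward turning (clockwise from above) with a light downward push leads down the 4 mm helix to home, where the flange lies on the chamber. The thread ends solidly about 0.15 rad later.
- mug: Blue mug, 80 mm across, 95 mm high; origin at the centre of its underside. Leave alone.
- meter: Grey handheld meter, 150 x 75 x 32 mm, lying. Origin at the centre of its underside. Leave alone.
- carton: Small cardboard carton, 80 x 100 x 60 mm. Origin at the centre of its underside. Leave alone.
Things that resemble listed ones, but are neither listed nor needed, are in the scene too. What is shaped like the plug but blue, orange or pink is not meant.

How it is judged (in metres and radians):
On the way, in this order (a step that is already met when the one before it is completed fails the run):
1. the plug stands upright in the mouth of the port (horizontal distance between plug and port below 0.004 m and z of plug in the frame of port below 0.02 m and angle between plug's own z axis and vertical below 0.15 rad), for 0.1 s.
2. the lugs have dropped into the thread starts (horizontal distance between plug and port below 0.004 m and z of plug in the frame of port below 0.0065 m and angle between plug's own z axis and vertical below 0.15 rad), for 0.1 s.
At the end, for the whole second after the job is handed in: The plug is screwed home: flange within 1.5 mm of the chamber's top, centred within 3 mm, upright within 0.05 rad, at rest and released (horizontal distance between plug and port below 0.003 m and z of plug in the frame of port below 0.0015 m and angle between plug's own z axis and vertical below 0.05 rad and linear speed of plug below 0.02 m/s and contact force between plug and the fingers below 0.1 N); the robot touches nothing.
It fails at once if the thread is forced or cross-threaded (more than 60 N between plug and chamber) (contact force between plug and chamber above 60 N).
It fails at once if a bystander is moved by more than 20 mm (distance of any of mug, meter, carton from where it was at the start of the episode above 0.02 m).
It also fails if it takes over 72 s, if anything falls off the work surface, if the arm or the gripper's body presses on something with over 40 N, if the wrist force passes 120 N, or if a joint passes its speed limit or range.

### The arm

A 7-joint arm with a two-finger parallel gripper is mounted at the origin on the work surface. World frame = base frame: x ahead of the robot, y to its left, z up, the work surface at z = 0. Lengths are in mm, angles in rad, forces in N, time in s.
With the tool pointing down it reaches from about 425 to 875 mm from the base axis. Payload 8.4 kg.
Tool frame: the origin (TCP) lies between the finger pads; the fingertips stand 19 mm ahead of it and the grasp point (between the pads) is the TCP (manip.finger_overhang is the distance from the TCP to the fingertips, in mm); y points along the fingers, x is the direction in which the jaws open and shut, and the axes are right-handed (so a half turn about y gives the same grasp; the last joint's range is limited). The gripper opens to 87 mm and grips with 3 to 60 N. Pads are 19 mm wide; open, the fingers measure 117 mm over their backs; the gripper's body (75 mm by 190 mm) begins 51 mm behind the grasp point.
Start: joints at [-1.267, 0.333, 0.04, 1.465, -0.013, 1.343, -0.059], TCP at [254.796, 597.949, 241.546] pointing down, gripper open.
Joint ranges: [-2.58, 2.58], [-0.38, 2.09], [-1.3, 1.39], [0.25, 2.4], [-1.5, 4.64], [0.08, 2.09], [-2.65, 2.65]. Speed limits (rad/s): [2.22, 2.22, 2.79, 2.79, 3.14, 3.14, 3.14].

### API

Orientations are given as a 3x3 rotation matrix whose columns are the frame's x, y, z axes.
In Python, from cell import manip gives the robot as it stands.
- The arm moves only by the tool play_rows, never from a script. Its argument "rows" is a list of rows, each a list of 5 numbers: the finger opening in cm, from 0 to 8.7, then the shift along the tool's x, y, z in cm, then the turn about the tool's y in degrees. In form: [[fingers, tx, ty, tz, twist], ...]. A call has 1 to 12 rows; each row is the pose to reach, as a shift and turn from the pose commanded when the call began, along the tool's axes at that moment; what a row does not reach only later rows make up. A row lasts 1/10 s, in which the tool goes at most 50 mm and 8.59 degrees, less where a joint would pass 70% of its speed; a pose out of reach is approached as far as the arm can. A call with a gripper value outside its range is refused whole. The fingers move at their own pace and stop on an object; "newtons" is the grip in N (left out, the last holds). Time passes only in rows, so rows that repeat a pose let the fingers close. It gives the time, the measured TCP pose, the force and the opening at its end, in the units of the state.
- manip.observe(): the state, without advancing time (a new reading comes with each control period).
- manip.grab_frame(name): name is "scene" or "top" or "wrist"; returns a dict with "image" (384x512x3 uint8, red, green, blue), "K" (3x3 intrinsics, pixels), "view" (4x4, takes a point from world to camera coordinates); the wrist camera has in their place "hand_eye" (4x4, takes a point from camera to tool coordinates, whose origin is the TCP and whose axes are the tool frame's). Camera axes: x right, y down, z forward; pixel columns grow to the right and rows downward; lengths in mm; the calibration is good to about 2 mm. A picture is of the moment at which its call begins: read the wrist's pose just before it. There is no depth.
- manip.job_done(): hands the job in, once; it reports no verdict.
The state is a dict: "t": time; "joint_positions": joint angles; "qd": joint speeds; "joint_torque": joint torques, N m; "eef_pos": TCP position; "tool_rot": TCP orientation; "contact_force": force on the tool from outside, world axes, zero at the start; "moment": the same for the moment, N m; "width": finger opening in mm.
Only numpy, scipy, OpenCV 4.12 (cv2) and the standard library are available. Lean on these libraries where they do the work, as an engineer would, in place of code of your own. Each camera call takes 0.05 s, during which the arm holds its last target.

## Working session

There is one attempt and no reset: what is moved stays moved. The work goes in short steps, Python scripts to look and compute and a tool call to move; the robot and the scene stay as the last step left them, time stands still between calls to the robot, and variables do not carry over. Pictures are saved under pics/ and viewed, and the job is handed in when it is done.

Besides the shell and the picture viewer there is one more tool, called after "Emit:" as name(argument=value, ...), one argument or row to a line, values as JSON. play_rows: Moves the arm, as the interface text tells. Its arguments: {"type":"object","properties":{"rows":{"type":"array"},"newtons":{"type":"number"}},"required":["rows"]}

```bash
mkdir -p pics; ls; python3 - <<'E'
from cell import manip
import cv2
print(manip.observe())
for n in ["scene","top","wrist"]:
    f=manip.grab_frame(n)
    cv2.imwrite(f"pics/{n}0.png",f["image"][:,:,::-1])
    print(n,f["K"],f.get("view"),f.get("hand_eye"))
E
```

```text
pics
{'t': 0.0, 'joint_positions': array([-1.26716514,  0.33390613,  0.03989256,  1.46626427, -0.01338976,
        1.34332317, -0.05851204]), 'qd': array([ 0.00090164, -0.00068888,  0.00044982, -0.00080527, -0.00018962,
        0.00037602,  0.00029211]), 'joint_torque': array([-4.26063107e-04, -6.56375384e+01,  1.33467894e+00, -4.03812468e+01,
       -5.99007541e-02,  4.51138092e-02,  1.60771124e-04]), 'eef_pos': array([254.68126887, 597.54521827, 240.66603892]), 'tool_rot': array([[ 3.92065067e-01, -5.22411829e-04, -9.19937340e-01],
       [ 9.19936045e-01, -1.54922273e-03,  3.92065395e-01],
       [-1.63000744e-03, -9.99998663e-01, -1.26810644e-04]]), 'contact_force': array([-0.05608286, -1.18772889,  0.5658688 ]), 'moment': array([ 0.04093856,  0.00309101, -0.00302753]), 'width': 87.23986485463756}
scene [[374.18319967   0.         251.78297353]
 [  0.         374.18319967 196.67016116]
 [  0.           0.           1.        ]] [[-2.69718853e-01  9.62852697e-01 -1.29005608e-02  1.76323706e+02]
 [ 6.00801695e-01  1.57799608e-01 -7.83668684e-01 -3.00307109e+02]
 [-7.52521803e-01 -2
[... 231 characters left out ...]
       1.        ]] [[-2.65045630e-02 -9.99538986e-01  1.48095884e-02 -2.24549032e+01]
 [-9.99382588e-01  2.61527900e-02 -2.34622001e-02  5.91591276e+02]
 [ 2.30640716e-02 -1.54223002e-02 -9.99615027e-01  1.14156088e+03]
 [ 0.00000000e+00  0.00000000e+00  0.00000000e+00  1.00000000e+00]] None
wrist [[264.96596438   0.         255.44691871]
 [  0.         264.96596438 191.39368819]
 [  0.           0.           1.        ]] None [[ 9.99999692e-01  4.48247164e-05 -7.83764775e-04  4.03802171e-01]
 [ 7.69865675e-04 -2.51375276e-01  9.67889393e-01 -1.44340516e+02]
 [-1.53633719e-04 -9.67889699e-01 -2.51375233e-01  6.79078748e+01]
 [ 0.00000000e+00  0.00000000e+00  0.00000000e+00  1.00000000e+00]]
```

View pics/scene0.png

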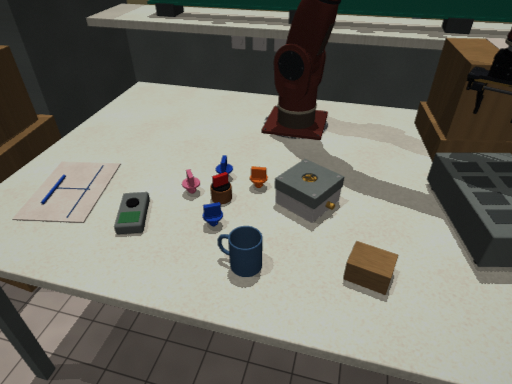

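View pics/top0.png

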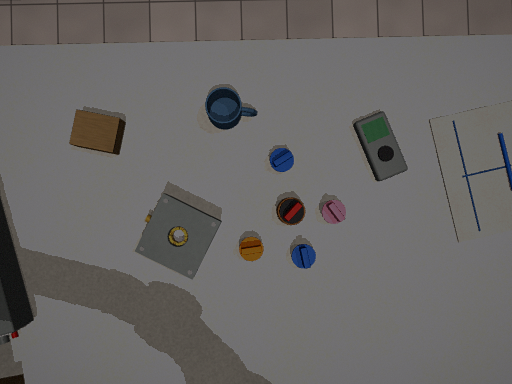

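View pics/wrist0.png

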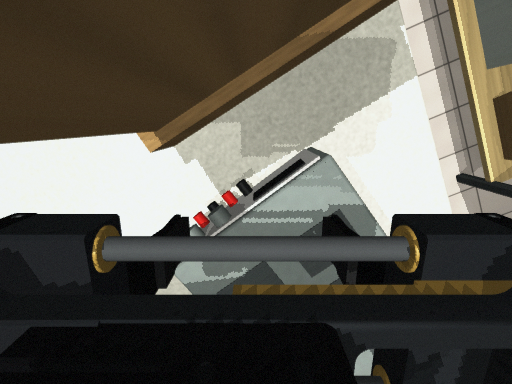

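```bash
cat > h.py <<'E'
import numpy as np, cv2
from cell import manip
def ray(f,u,v,z):
    K=f["K"];V=f["view"];R=V[:3,:3];t=V[:3,3]
    c=-R.T@t; d=R.T@np.linalg.inv(K)@np.array([u,v,1.]); s=(z-c[2])/d[2]; return c+s*d
def proj(f,p):
    K=f["K"];V=f["view"];q=K@(V[:3,:3]@np.array(p)+V[:3,3]);return q[:2]/q[2]
E
python3 - <<'E'
from h import *
f=manip.grab_frame("top");im=f["image"][:,:,::-1]
a=cv2.resize(im[180:245,255:325],None,fx=8,fy=8,interpolation=cv2.INTER_CUBIC)
b=cv2.resize(im[180:285,125:230],None,fx=5.5,fy=5.5,interpolation=cv2.INTER_CUBIC)
cv2.imwrite("pics/a1.png",a);cv2.imwrite("pics/b1.png",b)
hsv=cv2.cvtColor(im.copy(),cv2.COLOR_BGR2HSV)
m=(((hsv[...,0]<7)|(hsv[...,0]>174))&(hsv[...,1]>190)&(hsv[...,2]>80)).astype(np.uint8)
m[:190]=0;m[235:]=0;m[:,:265]=0;m[:,315:]=0
ys,xs=np.nonzero(m);print(len(xs),xs.mean(),ys.mean(),cv2.minAreaRect(np.stack([xs,ys],1).astype(np.float32)))
print(ray(f,xs.mean(),ys.mean(),85), ray(f,178,236,90))
E
```

```text
117 293.02564102564105 211.16239316239316 ((293.0, 211.00001525878906), (5.656853675842285, 19.798988342285156), 45.0)
[ 537.01106195 -129.00591636   85.        ] [489.93517034 123.33919223  90.        ]
```

View pics/a1.png

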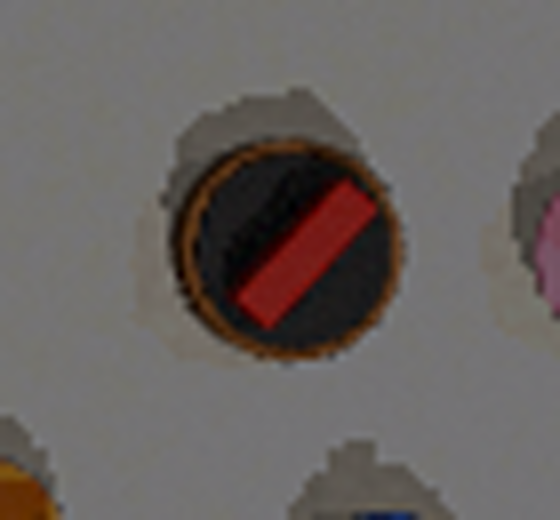

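View pics/b1.png

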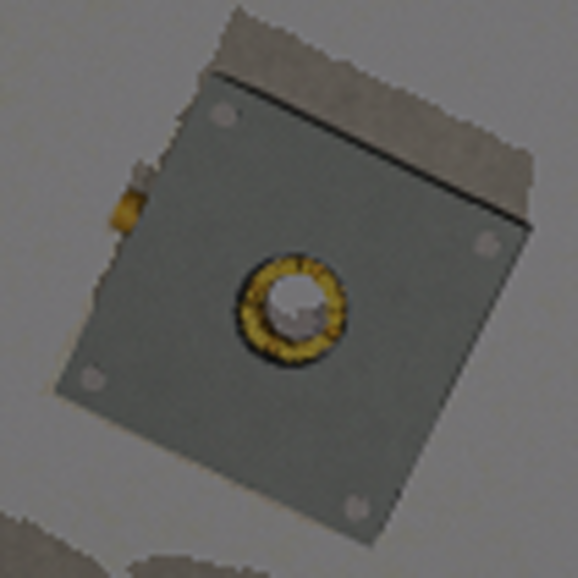

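```bash
python3 - <<'E'
from h import *
f=manip.grab_frame("top");s=manip.grab_frame("scene")
cv=lambda x,y,x0,y0,k:((x+.5)/k-.5+x0,(y+.5)/k-.5+y0)
pl=ray(f,*cv(307,254,255,180,8),85); a=ray(f,*cv(251.5,315,255,180,8),85);b=ray(f,*cv(362.5,193.5,255,180,8),85)
d=b-a;print("plug",pl,"bar len",np.linalg.norm(d),"yaw",np.degrees(np.arctan2(d[1],d[0])))
po=ray(f,*cv(292,310,125,180,5.5),90);print("port",po)
hs=np.array([ray(f,*cv(x,y,125,180,5.5),90) for x,y in [(223,114),(487,245),(357,508),(92,379)]]);print("holes",hs.mean(0))
fl=ray(f,*cv(292,249,255,180,8),48);print("flange/stand",fl)
print(proj(s,pl),proj(s,po))
im=s["image"][:,:,::-1]
cv2.imwrite("pics/c1.png",cv2.resize(im[150:230,195:345],None,fx=5,fy=5,interpolation=cv2.INTER_CUBIC))
E
```

```text
plug [ 536.68730327 -128.80292105   85.        ] bar len 45.18348977742465 yaw -44.06918409067957
port [490.0527998  124.02686042  90.        ]
holes [489.55883977 124.8786432   90.        ]
flange/stand [ 537.26412111 -128.33325011   48.        ]
[219.51791534 174.31939508] [309.03418996 176.63247258]
```

View pics/c1.png

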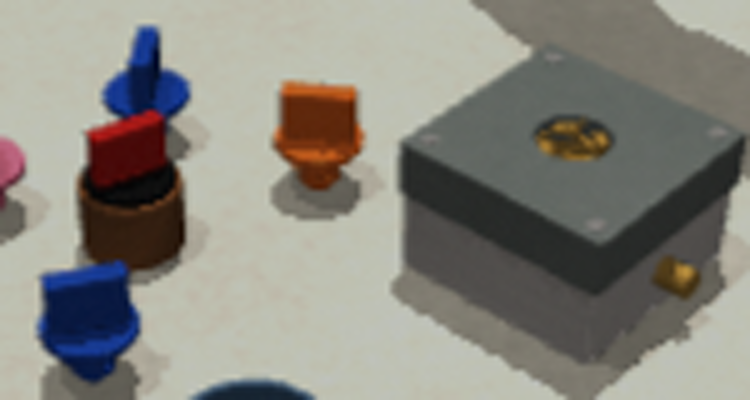

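Emit:
play_rows(
  rows=[
    [6,-55.7,5,-54.4,21],
    [6,-55.7,5,-54.4,21],
    [6,-55.7,5,-54.4,21],
    [6,-55.7,5,-54.4,21],
    [6,-55.7,5,-54.4,21],
    [6,-55.7,5,-54.4,21],
    [6,-55.7,5,-54.4,21],
    [6,-55.7,5,-54.4,21],
    [6,-55.7,5,-54.4,21],
    [6,-55.7,5,-54.4,21],
    [6,-55.7,5,-54.4,21],
    [6,-55.7,5,-54.4,21],
  ],
)

```text
t: 1.5
eef_pos: [472.1, 37.9, 203.4]
tool_rot: [[0.696, 0.001, -0.718], [0.718, 0.001, 0.696], [0.001, -1.0, -0.0]]
contact_force: [1.6, 1.1, -0.3]
width: 60.3
```

```bash
cat >> h.py <<'E'
def go(p,yaw=None):
    s=manip.observe();R=s["tool_rot"];d=np.array(p)-s["eef_pos"]
    y=np.degrees(np.arctan2(R[1,0],R[0,0]))
    print("t",s["t"],"pos",s["eef_pos"].round(1),"yaw",y.round(2),"F",s["contact_force"].round(2),"M",s["moment"].round(2),"w",round(s["width"],1),"q",s["joint_positions"].round(2))
    print("cmd cm",(R.T@d/10).round(2),"twist",None if yaw is None else round(y-yaw,2), "tilt",np.arccos(-R[2,1]).round(4))
E
python3 -c "
from h import *
go([537,-128.7,180],46)"
```

```text
t 1.5 pos [472.1  37.9 203.4] yaw 45.93 F [ 1.59  1.12 -0.27] M [-0.01 -0.06  0.01] w 60.3 q [-0.75 -0.03  0.57  1.96  0.02  1.21  0.62]
cmd cm [ -7.46   2.33 -16.25] twist -0.07 tilt 0.0012
```

Emit:
play_rows(
  rows=[
    [6,-7.4,2.3,-16.3,0],
    [6,-7.4,2.3,-16.3,0],
    [6,-7.4,2.3,-16.3,0],
    [6,-7.4,2.3,-16.3,0],
    [6,-7.4,2.3,-16.3,0],
    [6,-7.4,2.3,-16.3,0],
    [6,-7.4,2.3,-16.3,0],
  ],
)

```text
t: 2.2
eef_pos: [537.2, -125.4, 180.1]
tool_rot: [[0.695, -0.0, -0.719], [0.719, 0.001, 0.695], [0.0, -1.0, 0.001]]
contact_force: [-0.1, 0.4, 0.1]
width: 59.7
```

```bash
python3 -c "
from h import *
go([537,-128.7,73],46)
s=manip.observe()
f=manip.grab_frame('wrist');im=f['image'][:,:,::-1].copy()
# project predicted bar ends/centre
H=f['hand_eye'];R=s['tool_rot'];p=s['eef_pos']
def pw(P):
    t=R.T@(np.array(P)-p); c=np.linalg.inv(H)@np.append(t,1); q=f['K']@c[:3]; return q[:2]/q[2]
dirv=np.array([np.cos(np.radians(-44)),np.sin(np.radians(-44)),0])
for P in [np.array([537,-128.7,85])+k*dirv for k in(-23,0,23)]:
    q=pw(P);print(q);cv2.circle(im,tuple(int(round(x)) for x in q),2,(0,255,0),-1)
cv2.imwrite('pics/w1.png',im)"
```

```text
t 2.2 pos [ 537.2 -125.4  180.1] yaw 46.0 F [-0.11  0.43  0.08] M [-0.03  0.03  0.07] w 59.7 q [-0.51  0.21  0.76  1.82 -0.16  1.18  1.1 ]
cmd cm [-0.26 10.71 -0.22] twist 0.0 tilt 0.0008
[252.22847177 175.6246187 ]
[252.3066721 199.6457644]
[252.3813342  222.58005691]
```

View pics/w1.png

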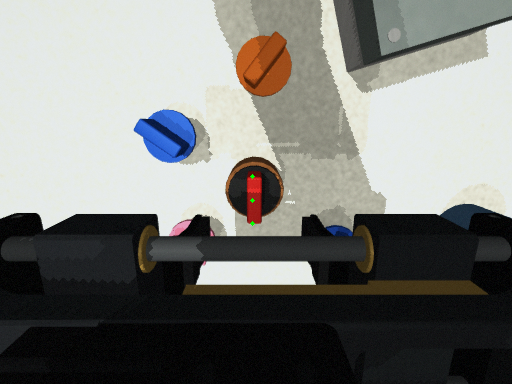

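Emit:
play_rows(
  rows=[
    [6,-0.15,4,-0.2,0],
    [6,-0.15,8,-0.2,0],
    [6,-0.15,10.5,-0.2,0],
    [6,-0.15,10.7,-0.2,0],
    [6,-0.15,10.7,-0.2,0],
    [6,-0.15,10.7,-0.2,0],
  ],
  newtons=20,
)

```text
t: 2.85
eef_pos: [538.9, -128.9, 74.9]
tool_rot: [[0.695, 0.002, -0.719], [0.719, 0.0, 0.695], [0.002, -1.0, -0.002]]
contact_force: [-1.0, -0.5, 0.4]
width: 59.9
```

```bash
python3 -c "
from h import *
go([537.7,-128.,73],46)
s=manip.observe()
f=manip.grab_frame('wrist');im=f['image'][:,:,::-1].copy()
cv2.imwrite('pics/w2.png',im)"
```

```text
t 2.85 pos [ 538.9 -128.9   74.9] yaw 45.96 F [-0.97 -0.49  0.37] M [-0.05 -0.09  0.  ] w 59.9 q [-0.45  0.35  0.71  1.92 -0.28  0.97  1.2 ]
cmd cm [-0.02  0.19  0.15] twist -0.04 tilt 0.0025
```

View pics/w2.png

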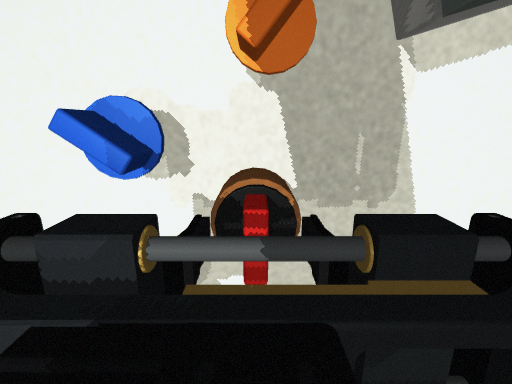

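```bash
python3 -c "
from h import *
f=manip.grab_frame('wrist');Hi=np.linalg.inv(f['hand_eye'])
for y in(-10,):
  for z in(-23,0,23):
    c=Hi@[0,y,z,1];q=f['K']@c[:3];print(y,z,(q[:2]/q[2]).round(1))
for z in (-28,28,-32,32):
    c=Hi@[0,25,z,1];q=f['K']@c[:3];print('fl',z,(q[:2]/q[2]).round(1))
im=f['image'][:,:,::-1]
cv2.imwrite('pics/w2z.png',cv2.resize(im[160:300,190:320],None,fx=4,fy=4,interpolation=cv2.INTER_CUBIC))
"
```

```text
-10 -23 [254.7 285.6]
-10 0 [254.7 249.2]
-10 23 [254.6 209.8]
fl -28 [254.9 262.4]
fl 28 [254.8 185.6]
fl -32 [254.9 267.4]
fl 32 [254.8 179.6]
```

View pics/w2z.png

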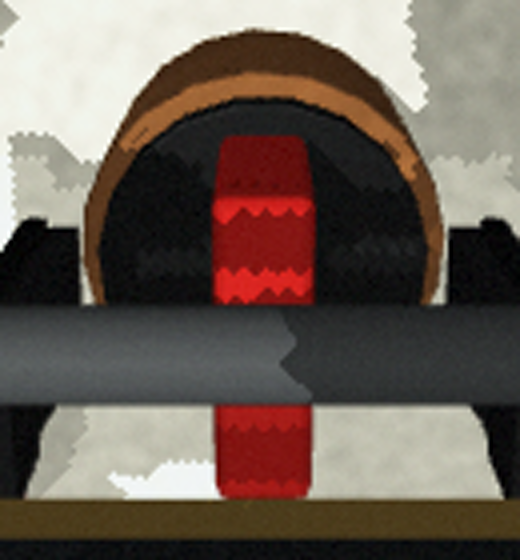

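Emit:
play_rows(
  rows=[
    [0,0.05,0,0,0],
    [0,0.05,0,0,0],
    [0,0.05,0,0,0],
    [0,0.05,0,0,0],
    [0,0.05,0,0,0],
    [0,0.05,0,0,0],
  ],
  newtons=25,
)

```text
t: 3.55
eef_pos: [538.1, -128.9, 73.1]
tool_rot: [[0.696, -0.0, -0.718], [0.718, -0.0, 0.696], [-0.0, -1.0, -0.0]]
contact_force: [0.5, 0.3, -0.2]
width: 19.7
```

```bash
python3 -c "
from h import *
go([537.7,-128.,190],46)"
```

```text
t 3.55 pos [ 538.1 -128.9   73.1] yaw 45.92 F [ 0.47  0.32 -0.19] M [-0.02  0.11  0.01] w 19.7 q [-0.45  0.35  0.71  1.92 -0.28  0.97  1.2 ]
cmd cm [  0.03 -11.69   0.09] twist -0.08 tilt 0.0002
```

Emit:
play_rows(
  rows=[
    [0,0,0,0,0],
    [0,0,0,0,0],
    [0,0,0,0,0],
    [0,0,0,0,0],
  ],
)

```text
t: 3.95
eef_pos: [538.1, -128.8, 73.1]
tool_rot: [[0.696, -0.0, -0.718], [0.718, -0.0, 0.696], [-0.0, -1.0, 0.0]]
contact_force: [-0.3, 0.2, -0.3]
width: 13.8
```

```bash
python3 -c "
from h import *
go([537.7,-128.,190],46)"
```

```text
t 3.95 pos [ 538.1 -128.8   73.1] yaw 45.92 F [-0.34  0.22 -0.31] M [-0.04 -0.06 -0.01] w 13.8 q [-0.45  0.35  0.71  1.92 -0.28  0.97  1.2 ]
cmd cm [  0.03 -11.69   0.08] twist -0.08 tilt 0.0001
```

Emit:
play_rows(
  rows=[
    [0,0,-3,0,0],
    [0,0,-7,0,0],
    [0,0,-11,0,0],
    [0,2,-12,3,6],
    [0,4,-12,6,12],
    [0,6.5,-12,9,18],
    [0,9,-12,12,24],
    [0,11,-12,14.5,30],
    [0,11.9,-12,15.8,30],
    [0,11.9,-12,15.8,30],
    [0,11.9,-12,15.8,30],
    [0,11.9,-12,15.8,30],
  ],
)

```text
t: 5.15
eef_pos: [507.5, 65.2, 193.1]
tool_rot: [[0.962, -0.0, -0.273], [0.273, -0.0, 0.962], [-0.0, -1.0, -0.0]]
contact_force: [0.4, -0.3, -1.8]
width: 13.7
```

```bash
cat >> h.py <<'E'
def wr(name,pts=()):
    s=manip.observe();f=manip.grab_frame('wrist');im=f['image'][:,:,::-1].copy()
    Hi=np.linalg.inv(f['hand_eye'])
    for P in pts:
        c=Hi@np.append(s['tool_rot'].T@(np.array(P)-s['eef_pos']),1);q=f['K']@c[:3];q=q[:2]/q[2];print(P,q.round(1))
    cv2.imwrite('pics/'+name+'.png',im);return s,f,im
def wray(s,f,u,v,z):
    H=f['hand_eye'];R=s['tool_rot'];c=R@H[:3,3]+s['eef_pos'];d=R@H[:3,:3]@np.linalg.inv(f['K'])@np.array([u,v,1.])
    return c+d*(z-c[2])/d[2]
E
python3 -c "
from h import *
go([491,124.5,193],16)
s,f,im=wr('w3',[(490,124,90),(492.5,124.7,90)])
"
```

```text
t 5.15 pos [507.5  65.2 193.1] yaw 15.82 F [ 0.41 -0.31 -1.76] M [-0.08  0.04  0.01] w 13.7 q [-0.85  0.08  0.68  1.89 -0.05  1.19  0.12]
cmd cm [0.03 0.01 6.15] twist -0.18 tilt 0.0004
(490, 124, 90) [254.  130.4]
(492.5, 124.7, 90) [256.9 130.4]
```

View pics/w3.png

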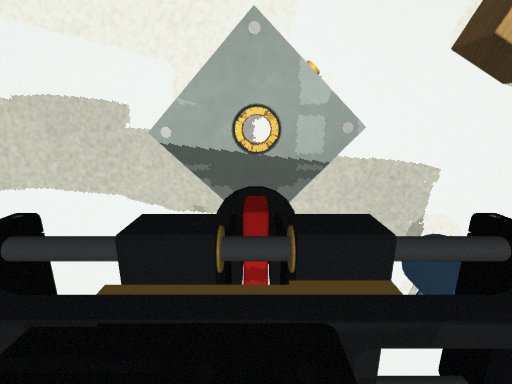

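```bash
python3 -c "
from h import *
im=cv2.imread('pics/w3.png')
cv2.imwrite('pics/w3z.png',cv2.resize(im[95:165,215:300],None,fx=8,fy=8,interpolation=cv2.INTER_CUBIC))
"
```

```text
(no output)
```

View pics/w3z.png

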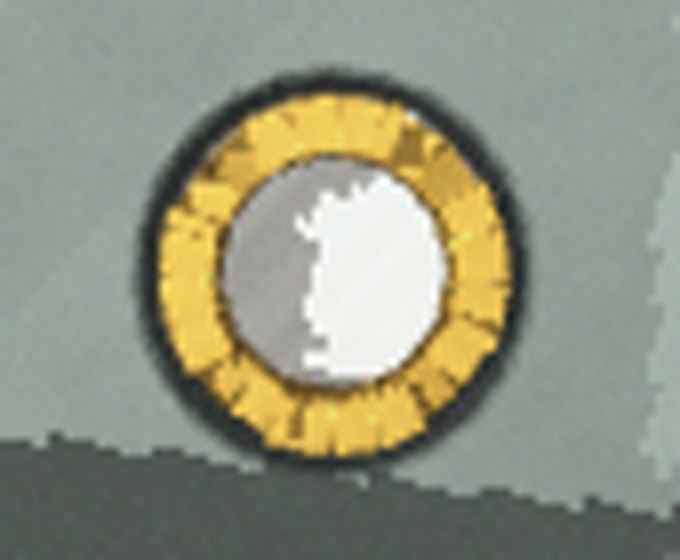

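```bash
python3 -c "
from h import *
s=manip.observe();f=manip.grab_frame('wrist')
print(wray(s,f,256.2,128.2,90))
im=f['image'][:,:,::-1]
cv2.imwrite('pics/w4z.png',cv2.resize(im[175:300,200:310],None,fx=5,fy=5,interpolation=cv2.INTER_CUBIC))
Hi=np.linalg.inv(f['hand_eye'])
for y,z in((-12,-23),(-12,23),(22,28),(22,-28)):
    c=Hi@[0,y,z,1];q=f['K']@c[:3];print(y,z,(q[:2]/q[2]).round(1))
"
```

```text
[491.46749843 126.45734221  90.        ]
-12 -23 [254.5 288. ]
-12 23 [254.4 211.5]
22 28 [254.6 187. ]
22 -28 [254.7 264.9]
```

View pics/w4z.png

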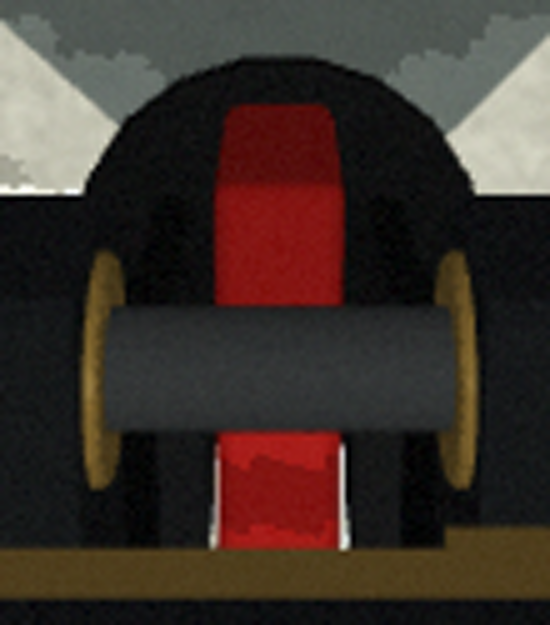

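Emit:
play_rows(
  rows=[
    [0,0,0,0,0],
    [0,0,0,0,0],
    [0,0,0,0,0],
    [0,0,0,0,0],
  ],
)

```text
t: 5.65
eef_pos: [507.4, 66.5, 193.1]
tool_rot: [[0.962, -0.0, -0.274], [0.274, -0.0, 0.962], [-0.0, -1.0, -0.0]]
contact_force: [1.0, -0.2, -1.5]
width: 14.1
```

```bash
python3 -c "
from h import *
go([491,125.5,140],16)
s,f,im=wr('w5')
cv2.imwrite('pics/w5z.png',cv2.resize(im[95:165,215:300],None,fx=8,fy=8,interpolation=cv2.INTER_CUBIC))
hsv=cv2.cvtColor(im,cv2.COLOR_BGR2HSV)
m=((hsv[...,0]>15)&(hsv[...,0]<32)&(hsv[...,1]>110)&(hsv[...,2]>90)).astype(np.uint8);m[:95]=0;m[165:]=0;m[:,:215]=0;m[:,300:]=0
ys,xs=np.nonzero(m);h=cv2.convexHull(np.stack([xs,ys],1).astype(np.float32));e=cv2.fitEllipse(h);print(e)
print(wray(s,f,e[0][0],e[0][1],86))
"
```

```text
t 5.65 pos [507.4  66.5 193.1] yaw 15.92 F [ 0.97 -0.15 -1.53] M [-0.06  0.07  0.01] w 14.1 q [-0.85  0.08  0.68  1.89 -0.06  1.19  0.12]
cmd cm [0.04 5.31 6.12] twist -0.08 tilt 0.0001
((256.1366882324219, 130.39620971679688), (43.61594009399414, 44.91425323486328), 5.927253246307373)
[491.69650053 125.75179278  86.        ]
```

View pics/w5z.png

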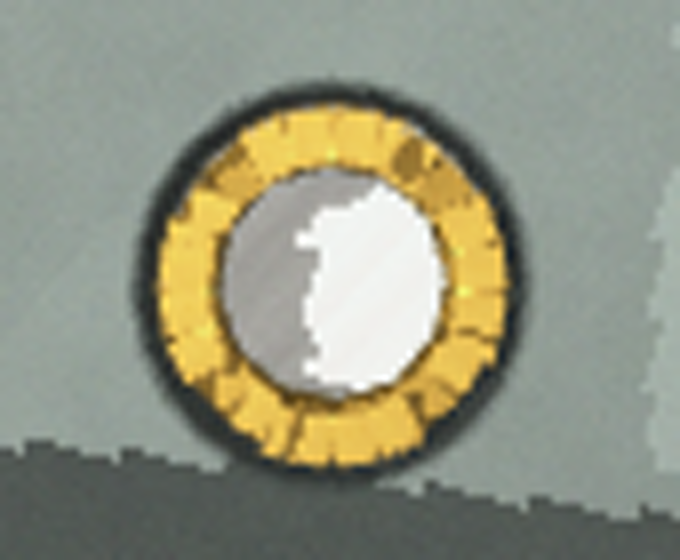

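Emit:
play_rows(
  rows=[
    [0,0,0,3,0],
    [0,0.02,0,6.05,0],
    [0,0.02,2,6.05,0],
    [0,0.02,4,6.05,0],
    [0,0.02,4,6.05,0],
    [0,0.02,4,6.05,0],
    [0,0.02,4,6.05,0],
    [0,0.02,4,6.05,0],
  ],
)

```text
t: 6.5
eef_pos: [491.6, 124.9, 154.1]
tool_rot: [[0.962, 0.001, -0.274], [0.274, 0.001, 0.962], [0.001, -1.0, 0.0]]
contact_force: [0.3, 0.6, -1.5]
width: 13.9
```

```bash
python3 -c "
from h import *
go([490.9,125.2,132],16)
f=manip.grab_frame('scene');im=f['image'][:,:,::-1]
cv2.imwrite('pics/s5.png',cv2.resize(im[110:230,250:370],None,fx=5,fy=5,interpolation=cv2.INTER_CUBIC))
"
```

```text
t 6.5 pos [491.6 124.9 154.1] yaw 15.9 F [ 0.27  0.63 -1.54] M [-0.14  0.02  0.01] w 13.9 q [-0.92  0.11  0.63  1.95 -0.07  1.1   0.02]
cmd cm [-0.06  2.21  0.05] twist -0.1 tilt 0.0015
```

View pics/s5.png

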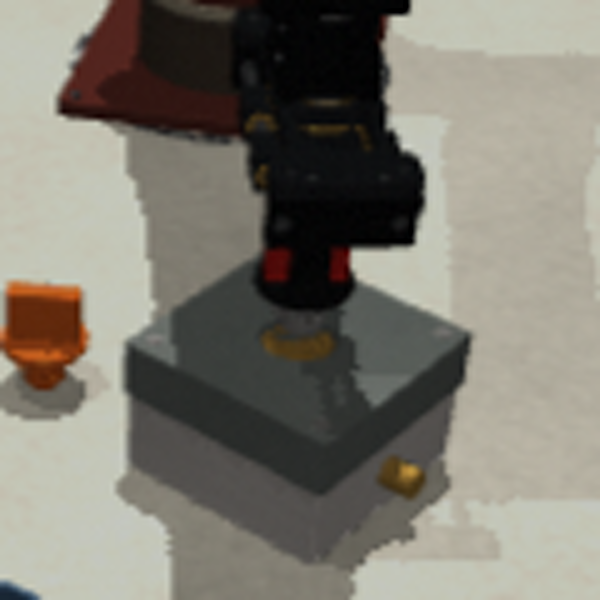

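```bash
python3 -c "
from h import *
f=manip.grab_frame('scene');im=f['image'][:,:,::-1]
for z in(86,90,126,129,132):
  q=proj(f,[490.9,125.2,z]);print(z,q,((q-[250,110]+.5)*5-.5).round(1))
J=(proj(f,[491.9,125.2,126])-proj(f,[490.9,125.2,126])),(proj(f,[490.9,126.2,126])-proj(f,[490.9,125.2,126]));print(J)
cv2.imwrite('pics/s6.png',cv2.resize(im[155:190,290:330],None,fx=16,fy=16,interpolation=cv2.INTER_CUBIC))
"
```

```text
86 [309.28390945 178.01014221] [298.4 342.1]
90 [309.40038952 176.86046791] [299.  336.3]
126 [310.47379413 166.26581734] [304.4 283.3]
129 [310.5653351 165.3622954] [304.8 278.8]
132 [310.65720581 164.4555189 ] [305.3 274.3]
(array([-0.05470934,  0.19464088]), array([0.35948945, 0.05046689]))
```

View pics/s6.png

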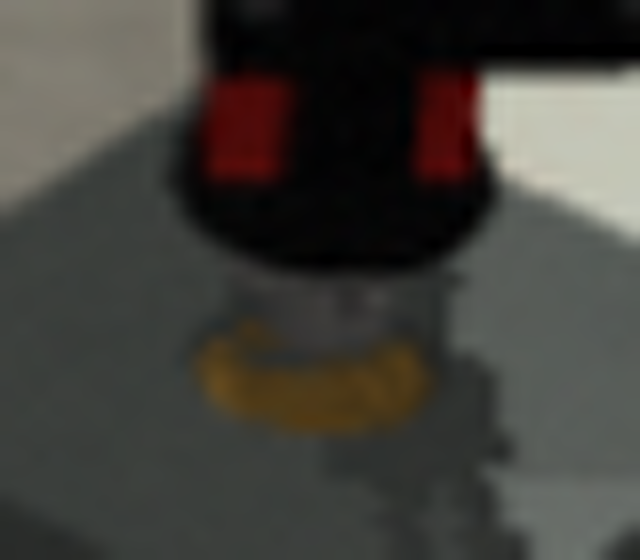

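Emit:
play_rows(
  rows=[
    [0,0,0.5,0,0],
    [0,0,1.0,0,0],
    [0,0,1.4,0,0],
    [0,0,1.7,0,0],
    [0,0,1.9,0,0],
    [0,0,2.0,0,0],
    [0,0,2.0,0,0],
    [0,0,2.0,0,0],
  ],
)

```text
t: 7.4
eef_pos: [491.1, 124.8, 133.2]
tool_rot: [[0.962, 0.0, -0.274], [0.274, 0.0, 0.962], [0.0, -1.0, -0.0]]
contact_force: [-0.2, 0.1, -1.4]
width: 13.9
```

```bash
python3 -c "
from h import *
go([490.9,125.2,130],16)"
```

```text
t 7.4 pos [491.1 124.8 133.2] yaw 15.92 F [-0.19  0.08 -1.44] M [-0.06  0.01  0.  ] w 13.9 q [-0.91  0.14  0.62  1.97 -0.09  1.06  0.03]
cmd cm [-0.01  0.32  0.04] twist -0.08 tilt 0.0002
```

Emit:
play_rows(
  rows=[
    [0,0,0.1,0,0],
    [0,0,0.2,0,0],
    [0,0,0.3,0,0],
    [0,0,0.35,0,0],
    [0,0,0.35,0,0],
    [0,0,0.35,0,0],
  ],
)

```text
t: 8.0
eef_pos: [491.1, 124.9, 130.0]
tool_rot: [[0.962, 0.0, -0.274], [0.274, 0.0, 0.962], [0.0, -1.0, 0.0]]
contact_force: [-3.5, -0.6, 5.7]
width: 13.7
```

```bash
python3 -c "
from h import *
go([490.9,125.2,130],16)"
```

```text
t 8.0 pos [491.1 124.9 130. ] yaw 15.92 F [-3.46 -0.58  5.71] M [-0.26  0.65 -0.04] w 13.7 q [-0.91  0.14  0.62  1.97 -0.1   1.05  0.04]
cmd cm [-0.01 -0.    0.04] twist -0.08 tilt 0.0002
```

Emit:
play_rows(
  rows=[
    [0,-0.03,0,0,-3],
    [0,-0.03,0,0,-6],
    [0,-0.03,0,0,-6],
  ],
  newtons=30,
)

```text
t: 8.3
eef_pos: [491.2, 124.9, 130.0]
tool_rot: [[0.927, 0.001, -0.374], [0.374, 0.0, 0.927], [0.001, -1.0, 0.0]]
contact_force: [0.1, 0.2, 4.1]
width: 13.9
```

```bash
python3 -c "
from h import *
go([490.9,125.2,130],16)"
```

```text
t 8.3 pos [491.2 124.9 130. ] yaw 21.97 F [0.11 0.21 4.09] M [-0.08 -0.02  0.03] w 13.9 q [-0.9   0.14  0.61  1.97 -0.09  1.05  0.14]
cmd cm [-0.01 -0.    0.04] twist 5.97 tilt 0.0011
```

Emit:
play_rows(
  rows=[
    [0,0,0,0,-3],
    [0,0,0.01,0,-6],
    [0,0,0.01,0,-6],
  ],
)

```text
t: 8.6
eef_pos: [491.2, 124.9, 129.9]
tool_rot: [[0.884, 0.001, -0.468], [0.468, 0.0, 0.884], [0.001, -1.0, -0.0]]
contact_force: [0.6, 0.2, 5.3]
width: 13.7
```

Emit:
play_rows(
  rows=[
    [0,0,0,0,-3],
    [0,0,0,0,-6],
    [0,0,0,0,-6],
  ],
)

```text
t: 8.9
eef_pos: [491.1, 124.9, 129.8]
tool_rot: [[0.831, 0.001, -0.557], [0.557, 0.0, 0.831], [0.001, -1.0, -0.0]]
contact_force: [-0.3, -0.7, 6.1]
width: 13.6
```

Emit:
play_rows(
  rows=[
    [0,0,0,0,-3],
    [0,0,0,0,-6],
    [0,0,0,0,-6],
  ],
)

```text
t: 9.2
eef_pos: [490.7, 124.7, 129.4]
tool_rot: [[0.768, -0.0, -0.64], [0.64, -0.0, 0.768], [-0.0, -1.0, -0.0]]
contact_force: [-0.0, 0.7, 2.1]
width: 13.6
```

```bash
python3 -c "
from h import *
go([490.9,125.2,130],16)"
```

```text
t 9.2 pos [490.7 124.7 129.4] yaw 39.8 F [-0.01  0.72  2.07] M [-0.02 -0.04 -0.01] w 13.6 q [-0.87  0.14  0.58  1.97 -0.09  1.05  0.44]
cmd cm [ 0.05 -0.06  0.02] twist 23.8 tilt 0.0001
```

Emit:
play_rows(
  rows=[
    [0,0,0.05,0,0],
    [0,0,0.05,0,0],
  ],
)

```text
t: 9.4
eef_pos: [490.8, 124.6, 129.0]
tool_rot: [[0.768, 0.0, -0.64], [0.64, -0.0, 0.768], [0.0, -1.0, -0.0]]
contact_force: [1.2, -0.4, 3.7]
width: 13.5
```

```bash
python3 -c "
from h import *
go([490.9,125.2,130],16)"
```

```text
t 9.4 pos [490.8 124.6 129. ] yaw 39.79 F [ 1.22 -0.45  3.7 ] M [-0.17 -0.16  0.02] w 13.5 q [-0.87  0.14  0.58  1.97 -0.09  1.05  0.44]
cmd cm [ 0.04 -0.1   0.04] twist 23.79 tilt 0.0003
```

Emit:
play_rows(
  rows=[
    [0,0,0.05,0,0],
    [0,0,0.05,0,0],
    [0,0,0.05,0,0],
  ],
)

```text
t: 9.7
eef_pos: [490.9, 124.9, 128.4]
tool_rot: [[0.767, 0.001, -0.642], [0.642, 0.0, 0.767], [0.0, -1.0, -0.0]]
contact_force: [3.1, 0.4, 0.6]
width: 14.0
```

```bash
python3 -c "
from h import *
go([490.9,125.2,130],16)
s,f,im=wr('w7')
cv2.imwrite('pics/w7z.png',cv2.resize(im[175:300,200:310],None,fx=5,fy=5,interpolation=cv2.INTER_CUBIC))"
```

```text
t 9.7 pos [490.9 124.9 128.4] yaw 39.91 F [3.13 0.42 0.58] M [ 0.17 -0.7   0.09] w 14.0 q [-0.87  0.14  0.58  1.97 -0.09  1.05  0.45]
cmd cm [ 0.02 -0.16  0.02] twist 23.91 tilt 0.0006
```

View pics/w7z.png

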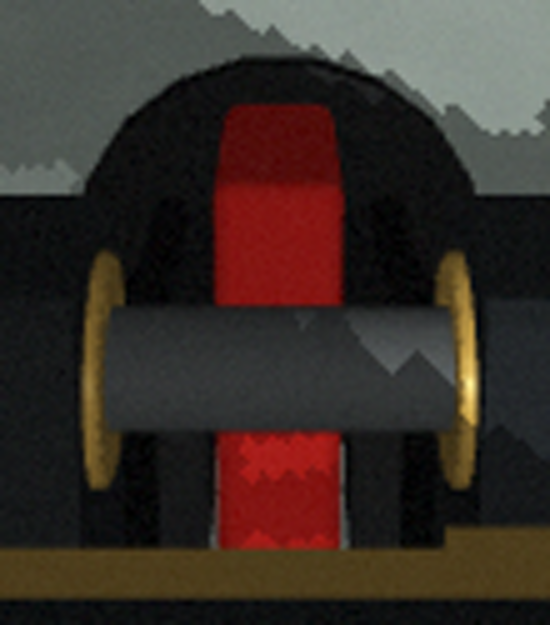

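Emit:
play_rows(
  rows=[
    [0,0.02,0.1,0,0],
    [0,0.02,0.2,0,0],
    [0,0.02,0.2,0,0],
  ],
)

```text
t: 10.05
eef_pos: [491.1, 125.0, 126.5]
tool_rot: [[0.767, 0.001, -0.642], [0.642, 0.0, 0.767], [0.001, -1.0, -0.0]]
contact_force: [3.7, 1.3, -1.0]
width: 13.9
```

```bash
python3 -c "
from h import *
go([490.9,125.2,122],16)"
```

```text
t 10.05 pos [491.1 125.  126.5] yaw 39.93 F [ 3.7   1.26 -0.98] M [ 0.36 -1.08  0.08] w 13.9 q [-0.87  0.15  0.58  1.97 -0.09  1.05  0.45]
cmd cm [-0.01  0.45  0.03] twist 23.93 tilt 0.0006
```

Emit:
play_rows(
  rows=[
    [0,0.03,0.1,-0.02,0],
    [0,0.03,0.2,-0.02,0],
    [0,0.03,0.3,-0.02,0],
    [0,0.03,0.4,-0.02,0],
    [0,0.03,0.44,-0.02,0],
    [0,0.03,0.44,-0.02,0],
  ],
)

```text
t: 10.65
eef_pos: [490.7, 124.7, 121.9]
tool_rot: [[0.767, -0.001, -0.642], [0.642, -0.0, 0.767], [-0.001, -1.0, 0.0]]
contact_force: [-0.4, 0.7, 1.1]
width: 13.7
```

```bash
python3 -c "
from h import *
go([490.9,125.2,122],16)"
```

```text
t 10.65 pos [490.7 124.7 121.9] yaw 39.91 F [-0.42  0.67  1.08] M [-0.03  0.16  0.03] w 13.7 q [-0.87  0.15  0.58  1.98 -0.1   1.04  0.45]
cmd cm [ 0.04 -0.01  0.03] twist 23.91 tilt 0.0012
```

Emit:
play_rows(
  rows=[
    [0,0,0.03,0,3],
    [0,0,0.05,0,6],
    [0,0,0.05,0,6],
  ],
)

```text
t: 10.95
eef_pos: [490.9, 124.6, 121.5]
tool_rot: [[0.83, -0.001, -0.557], [0.557, -0.0, 0.83], [-0.001, -1.0, 0.0]]
contact_force: [-1.3, -1.2, 0.9]
width: 13.7
```

```bash
python3 -c "
from h import *
go([490.9,125.2,118.1],16)"
```

```text
t 10.95 pos [490.9 124.6 121.5] yaw 33.86 F [-1.32 -1.21  0.91] M [-0.22  0.21 -0.  ] w 13.7 q [-0.88  0.15  0.59  1.98 -0.1   1.04  0.35]
cmd cm [0.04 0.34 0.05] twist 17.86 tilt 0.0009
```

Descending with the turn; continue.

Emit:
play_rows(
  rows=[
    [0,0,0.03,0,3],
    [0,0,0.06,0,6],
    [0,0,0.06,0,6],
  ],
)

```text
t: 11.25
eef_pos: [491.1, 124.9, 121.0]
tool_rot: [[0.883, -0.0, -0.469], [0.469, -0.0, 0.883], [-0.0, -1.0, -0.0]]
contact_force: [0.1, -0.6, 1.0]
width: 13.7
```

Emit:
play_rows(
  rows=[
    [0,0,0.02,0,3],
    [0,0,0.05,0,6],
    [0,0,0.05,0,6],
  ],
)

```text
t: 11.55
eef_pos: [491.1, 124.9, 120.4]
tool_rot: [[0.927, -0.0, -0.375], [0.375, -0.0, 0.927], [-0.0, -1.0, -0.0]]
contact_force: [0.6, 0.0, 0.5]
width: 13.7
```

```bash
python3 -c "
from h import *
go([490.9,125.2,118.1],16)"
```

```text
t 11.55 pos [491.1 124.9 120.4] yaw 22.01 F [0.62 0.01 0.49] M [-0.11  0.02 -0.05] w 13.7 q [-0.9   0.16  0.62  1.98 -0.11  1.03  0.15]
cmd cm [-0.01  0.23  0.03] twist 6.01 tilt 0.0002
```

Emit:
play_rows(
  rows=[
    [0,0,0.03,0,3],
    [0,0,0.06,0,6],
    [0,0,0.09,0,9],
    [0,0,0.09,0,9],
  ],
)

```text
t: 11.95
eef_pos: [491.1, 124.9, 119.5]
tool_rot: [[0.974, -0.0, -0.226], [0.226, -0.0, 0.974], [-0.0, -1.0, -0.0]]
contact_force: [0.2, 0.2, -0.1]
width: 13.6
```

Emit:
play_rows(
  rows=[
    [0,0,0.03,0,3],
    [0,0,0.06,0,6],
    [0,0,0.08,0,9],
    [0,0,0.08,0,9],
  ],
)

```text
t: 12.35
eef_pos: [491.1, 124.9, 118.7]
tool_rot: [[0.997, -0.0, -0.071], [0.071, -0.0, 0.997], [-0.0, -1.0, -0.0]]
contact_force: [0.4, 0.1, -1.2]
width: 13.8
```

```bash
python3 -c "
from h import *
go([490.9,125.2,118.1],16)"
```

```text
t 12.35 pos [491.1 124.9 118.7] yaw 4.06 F [ 0.39  0.06 -1.22] M [-0.07  0.07 -0.02] w 13.8 q [-0.93  0.16  0.65  1.98 -0.11  1.03 -0.16]
cmd cm [-0.02  0.06  0.03] twist -11.94 tilt 0.0003
```

Emit:
play_rows(
  rows=[
    [0,0,0.05,0,3],
    [0,0,0.08,0,6],
    [0,0,0.1,0,8],
    [0,0,0.1,0,8],
  ],
)

```text
t: 12.75
eef_pos: [491.4, 125.0, 118.0]
tool_rot: [[0.998, 0.0, 0.068], [-0.068, 0.0, 0.998], [0.0, -1.0, 0.0]]
contact_force: [-0.7, -0.2, 2.3]
width: 14.0
```

```bash
python3 -c "
from h import *
go([490.9,125.2,118.1],16)"
```

```text
t 12.75 pos [491.4 125.  118. ] yaw -3.91 F [-0.75 -0.2   2.31] M [-0.17  0.17  0.01] w 14.0 q [-0.94  0.16  0.66  1.98 -0.12  1.03 -0.29]
cmd cm [-0.05 -0.01  0.02] twist -19.91 tilt 0.0003
```

Emit:
play_rows(
  rows=[
    [0,0,0.02,0,2],
    [0,0,0.03,0,4],
    [0,0,0.03,0,4],
  ],
)

```text
t: 13.05
eef_pos: [491.6, 125.1, 118.0]
tool_rot: [[0.99, 0.001, 0.138], [-0.138, 0.0, 0.99], [0.001, -1.0, 0.001]]
contact_force: [-0.7, 0.4, 5.7]
width: 14.0
```

```bash
python3 -c "
from h import *
go([490.9,125.2,118.1],16)"
```

```text
t 13.05 pos [491.6 125.1 118. ] yaw -7.92 F [-0.66  0.39  5.71] M [-0.12  0.26  0.02] w 14.0 q [-0.95  0.17  0.67  1.98 -0.12  1.03 -0.36]
cmd cm [-0.07 -0.01  0.  ] twist -23.92 tilt 0.0009
```

Emit:
play_rows(
  rows=[
    [0,0,0,0,2],
    [0,0,0,0,3],
    [0,0,0,0,3],
  ],
)

```text
t: 13.35
eef_pos: [491.6, 125.1, 118.0]
tool_rot: [[0.982, 0.001, 0.189], [-0.189, 0.0, 0.982], [0.001, -1.0, 0.001]]
contact_force: [-1.5, -0.6, 6.3]
width: 13.8
```

```bash
python3 -c "
from h import *
go([490.9,125.2,118.1],16)"
```

```text
t 13.35 pos [491.6 125.1 118. ] yaw -10.88 F [-1.47 -0.62  6.3 ] M [-0.09  0.31  0.01] w 13.8 q [-0.95  0.17  0.68  1.98 -0.12  1.03 -0.41]
cmd cm [-0.07 -0.01 -0.01] twist -26.88 tilt 0.0008
```

Solid at z 118.0, no torque. Release, then lift.

Emit:
play_rows(
  rows=[
    [5,0,-0.03,0,0],
    [5,0,-0.03,0,0],
    [5,0,-0.03,0,0],
    [5,0,-0.03,0,0],
    [5,0,-0.03,0,0],
    [5,0,-0.03,0,0],
    [5,0,-0.03,0,0],
  ],
)

```text
t: 14.05
eef_pos: [491.2, 124.9, 117.8]
tool_rot: [[0.981, -0.0, 0.192], [-0.192, -0.0, 0.981], [-0.0, -1.0, -0.0]]
contact_force: [0.5, -0.1, 0.3]
width: 49.4
```

```bash
python3 -c "
from h import *
go([490.9,125.2,118.1],16)"
```

```text
t 14.05 pos [491.2 124.9 117.8] yaw -11.07 F [ 0.46 -0.07  0.26] M [-0.1   0.08  0.02] w 49.4 q [-0.95  0.17  0.68  1.99 -0.12  1.03 -0.41]
cmd cm [-0.03 -0.03  0.02] twist -27.07 tilt 0.0001
```

Emit:
play_rows(
  rows=[
    [5,0,-3,0,0],
    [5,0,-6,0,0],
    [5,0,-9,0,0],
    [5,0,-11,-3,0],
    [5,0,-11,-6,0],
    [5,0,-11,-6,0],
    [5,0,-11,-6,0],
    [5,0,-11,-6,0],
    [5,0,-11,-6,0],
  ],
)

```text
t: 14.95
eef_pos: [479.6, 67.0, 227.5]
tool_rot: [[0.982, -0.001, 0.191], [-0.191, -0.001, 0.982], [-0.0, -1.0, -0.001]]
contact_force: [0.1, 0.4, -0.4]
width: 49.9
```

```bash
python3 -c "
from h import *
go([490.9,125.2,118.1],16)
s,f,im=wr('w8',[(491.2,124.9,90)])
c=manip.grab_frame('scene');i2=c['image'][:,:,::-1]
a=cv2.resize(i2[140:220,260:360],None,fx=4,fy=4,interpolation=cv2.INTER_CUBIC)
cv2.imwrite('pics/w8.png',cv2.vconcat([im[80:200,50:450],a[:, :400]]))
print(proj(c,[491.2,124.9,90]),proj(c,[491.2,124.9,130]))
"
```

```text
t 14.95 pos [479.6  67.  227.5] yaw -11.0 F [ 0.15  0.37 -0.36] M [-0.1   0.03 -0.01] w 49.9 q [-0.95 -0.03  0.72  1.9   0.02  1.26 -0.43]
cmd cm [ 0.   10.93  5.94] twist -27.0 tilt 0.0008
(491.2, 124.9, 90) [255.3 131.8]
[309.27860299 176.90437518] [310.47139864 165.1035362 ]
```

View pics/w8.png

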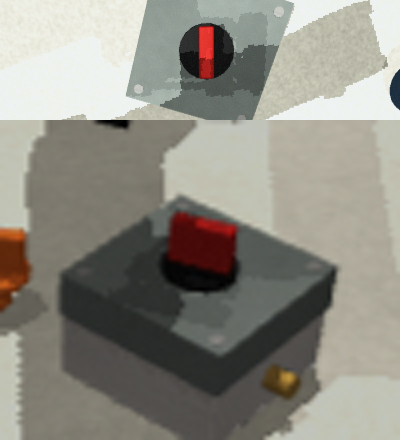

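```bash
python3 -c "
from h import *
print(manip.job_done())"
```

```text
the job is handed in; nothing more can be done
None
```

I took the red-knobbed plug from its stand and screwed it into the port until its flange was home, then let go, lifted clear and handed the job in at about 15 s. No verdict was reported.

- **Thread start:** I pressed the plug lightly on the rim and turned it back 24°. The lugs then dropped about 8 mm, with the TCP going from 130 to 121.9 mm.
- **Driving home:** I turned it forward about 51°. It bottomed at TCP z = 118.0 mm, against 118.1 mm expected for home. The push rose to about 8 N and the twisting moment stayed near zero.
- **Forces:** The highest force reading between steps was about 6 N, well under the limits.
- **After release:** The gripper was open with near-zero force. The wrist and scene pictures show the flange flat and centred on the port; they resolve only about a millimetre or more, so the height rests on the arm's reading.
- **Disagreements:** The top and wrist cameras differed by 1–2 mm on where the plug and port were. I used a compromise position, and the contact forces confirmed it. Small sideways forces of up to about 4 N appeared while seating the plug and faded after shifts of 0.2–0.4 mm.
- **Bystanders:** I did not go near the mug, meter or carton. I did not measure their positions again at the end.

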